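# Feel for the clear socket and seat the core pin

## Task

Two of the three sockets in the green mould base still have a broken-off pin tip jammed inside, and it looks just like the sliding pad down the one clear socket. Using the core pin from the wooden stand, gently feel for the socket where the pad gives way, press the pin in there until its brass collar sits fully home on the base, and let go. Do not drive a broken tip deeper or push hard on the base, and leave the cup, brush and cream wedge where they are.

Things in the scene. Friction and masses are not known exactly. Their poses are not given: they have to be found in the camera images.
- core_pin: core pin standing in the wooden stand, about 0.12 kg. Origin at the centre of its foot, z up along it. Steel shank 20 mm diameter, z = 0 to 42 mm (foot chamfered 2 mm over 3 mm); brass collar 32 mm diameter, z = 42 to 47; orange round grip 24 mm diameter, z = 47 to 92 (top). Round: any yaw will do; grip it round z = 72 mm
- pin_stand: fixed wooden block 64 x 64 mm, 24 mm high, with one 23 mm hole, 16 mm deep, in which the pin stands loosely; origin at the centre of its underside, on the table. The pin is drawn straight up, at least 16 mm, to leave it
- mould_base: green mould base fixed to the table, 70 mm (its x) by 190 mm (its y), 58 mm high, with low bolted ears (232 mm over them); origin at the centre of its underside, z up. Three round sockets along its y at -60, 0, +60 mm, 21.6 mm wide, 2 mm chamfer at the mouth, a brass line round each. The pin is home with its collar on the top face, its foot 42 mm below the face
- socket0 (a point): centre of the mouth of the socket at y = -60 mm of the base, level with its top face; z up. In every socket the foot of the pin meets something 29 to 35 mm below the face, 7 to 13 mm short of home: a jammed broken tip in two of them, the sliding pad in the clear one. They look alike; which socket is clear changes from start to start
- socket1 (a point): centre of the mouth of the middle socket, level with the top face; z up. The pad in the clear socket gives way under a steady push of about 5 N and stays where it is pushed; it moves far enough for the pin to come home
- socket2 (a point): centre of the mouth of the socket at y = +60 mm of the mould base, level with the top face; z up
- stub_a (a joint): how far one of the two jammed broken tips has been driven down (m), 0 at the start; a tip holds against a push of about 30 N, then slips deeper. a and b say nothing of which socket it is in
- stub_b (a joint): the same for the other jammed broken tip (m)
- mixing_cup: white mixing cup, 79 mm wide, 88 mm high, standing on the table; a bystander; origin at the centre of its underside
- chip_brush: brush with a wooden handle, 44 x 218 x 14 mm, lying on the table; a bystander; origin at the centre of its underside
- cream_wedge: cream cast block, 66 x 130 x 45 mm, lying far right on the table; a bystander; origin at the centre of its underside

How it is judged:
At the end, for the whole second after the job is handed in: pin upright (within 0.06 rad) and centred (4 mm) in the clear socket, collar down on the base (foot under 17.8 mm above the base's underside; 16 mm is home), at rest, released; both broken tips within 2 mm of where they were; cup, brush and wedge not moved over 20 mm (z of core_pin in the frame of mould_base below 0.0178 m and angle between core_pin's own z axis and vertical below 0.06 rad and (horizontal distance between core_pin and socket0 below 0.004 m or horizontal distance between core_pin and socket1 below 0.004 m or horizontal distance between core_pin and socket2 below 0.004 m) and value of joint each of stub_a, stub_b below 0.002 m and linear speed of core_pin below 0.01 m/s and contact force between core_pin and the fingers below 0.1 N); the robot touches nothing.
It fails at once if a jammed broken tip is driven more than 2 mm deeper (value of joint any of stub_a, stub_b above 0.002 m).
It fails at once if the pin is pushed against the mould base with more than 30 N (contact force between core_pin and mould_base above 30 N).
It fails at once if cup, brush or wedge moved more than 20 mm (distance of any of mixing_cup, chip_brush, cream_wedge from where it was at the start of the episode above 0.02 m).
It also fails if it takes over 58 s, if anything falls off the work surface, if the arm or the gripper's body presses on something with over 40 N, if the wrist force passes 120 N, or if a joint passes its speed limit or range.

## Robot

A 7-joint arm with a two-finger parallel gripper is mounted at the origin on a cart in front of the work surface, level with it; the furniture and walls round the work are solid. World frame = base frame: x ahead of the robot, y to its left, z up, the work surface at z = 0. Lengths are in m, angles in rad, forces in N, time in s.
With the tool pointing down it reaches from about 0.425 to 0.875 m from the base axis. Payload 4.7 kg.
Tool frame: the origin (TCP) lies midway between the tips of the shut fingers; the grasp point (between the pads) lies 19 mm behind it; x points along the fingers, y is the direction in which the jaws open and shut, and the axes are right-handed (so a half turn about x gives the same grasp; the last joint's range is limited). The gripper opens to 87 mm and grips with 3 to 60 N. Pads are 19 mm wide; open, the fingers measure 117 mm over their backs; the gripper's body (75 mm by 190 mm) begins 51 mm behind the grasp point.
Start: joints at [-1.101, 0.321, -0.07, 1.45, 0.023, 1.371, -0.057], TCP at [0.286, 0.584, 0.223] pointing down, gripper open.
Joint ranges: [-2.86, 2.86], [-0.3, 2.09], [-1.38, 1.24], [0.06, 2.45], [-1.56, 4.7], [0.09, 2.05], [-2.69, 2.69]. Speed limits (rad/s): [2.57, 2.57, 3.14, 3.14, 3.14, 3.14, 3.14].

## Interface

Orientations are given as a rotation vector (axis times angle).
In Python, from bench import ctrl gives the robot as it stands. The module is installed in compiled form; this text tells all that it offers.
- The arm moves only by the shell command python3 -m jog 'ROWS' [FORCE]. ROWS is JSON, a list of rows, each an object with "rot": the turn, a rotation vector about the tool's x, y, z in units of 5 degrees (1.0 is 5 degrees), a list of three; "travel": the shift along the tool's x, y, z in units of 0.3 m (1.0 is 0.3 m), a list of three; "jaw": the closure, from -1 (fully open) to 1 (shut), so that 0 is half open. In form: [{"rot": [ax, ay, az], "travel": [tx, ty, tz], "jaw": jaw}, ...]. A call has 1 to 8 rows; each row shifts and turns the commanded pose from where the row before left it, along the tool's axes as they then stand; what a row does not reach is not made up. A row lasts 1/10 s, in which the tool goes at most 50 mm and 8.59 degrees, less where a joint would pass 70% of its speed; a pose out of reach is approached as far as the arm can. A call with a number of a shift or a turn outside -1 to 1 is refused whole. A call with a gripper value outside its range is refused whole. The fingers move at their own pace and stop on an object; FORCE is the grip in N (left out, the last holds). Time passes only in rows, so rows that do not move let the fingers close. It gives the time, the measured TCP pose, the force and the opening at its end, in the units of the state.
- ctrl.get_state(): the state, without advancing time (a new reading comes with each control period).
- ctrl.get_image(name): name is "scene" or "top" or "wrist"; returns the picture (420x560x3 uint8, red, green, blue); there is no depth.
- ctrl.camera_model(name): a dict with "mtx" (3x3 intrinsics, pixels), "extrinsics" (4x4, takes a point from world to camera coordinates); the wrist camera has in their place "hand_eye" (4x4, takes a point from camera to tool coordinates, whose origin is the TCP and whose axes are the tool frame's). Camera axes: x right, y up, looking along -z (the intrinsics and any distortion apply to the point x, -y, -z); pixel columns grow to the right and rows downward; lengths in m; the calibration is good to about 2 mm. A picture is of the moment at which its call begins: read the wrist's pose just before it. camera_model takes no time and is no camera call.
- ctrl.close_job(): hands the job in, once; it reports no verdict.
The state is a dict: "time": time; "joint_positions": joint angles; "qd": joint speeds; "joint_torque": joint torques, N m; "position": TCP position; "tool_rot": TCP orientation; "ft_force": force on the tool from outside, world axes, zero at the start; "torque": the same for the moment, N m; "grip_width": opening from 0.0 (shut) to 1.0 (fully open).
Only numpy, scipy, OpenCV 4.12 (cv2) and the standard library are available. Lean on these libraries where they do the work, as an engineer would, in place of code of your own. Each camera call takes 0.05 s, during which the arm holds its last target.

## Working session

There is one attempt and no reset: what is moved stays moved. The work goes in short steps, Python scripts to look and compute and a shell command to move; the robot and the scene stay as the last step left them, time stands still between calls to the robot, and variables do not carry over. Pictures are saved under pics/ and viewed, and the job is handed in when it is done.

```bash
mkdir -p pics; ls
python3 - <<'E'
from bench import ctrl
import cv2, numpy as np
s=ctrl.get_state()
for k,v in s.items(): print(k,np.round(v,4))
for n in ["scene","top","wrist"]:
    m=ctrl.camera_model(n); print(n,{k:np.round(v,4).tolist() if not isinstance(v,str) else v for k,v in m.items()})
for n in ["scene","top"]:
    cv2.imwrite(f"pics/{n}0.png",ctrl.get_image(n)[:,:,::-1])
E
```

```text
pics
time 0.0
joint_positions [-1.1009  0.3218 -0.0701  1.4516  0.0226  1.3708 -0.0569]
qd [ 0.0019  0.     -0.0003  0.0006 -0.0001 -0.0013  0.001 ]
joint_torque [ 0.00000e+00 -4.91289e+01 -4.03700e-01 -3.12530e+01 -6.40000e-02
  4.37000e-02  2.00000e-04]
position [0.2859 0.5831 0.2215]
tool_rot [ 0.356   1.5414 -0.3589]
ft_force [ 0.3025  0.0228 -0.0401]
torque [-0.0061  0.0344  0.0027]
grip_width 0.9987
scene {'mtx': [[472.9508, 0.0, 274.599], [0.0, 472.9508, 208.913], [0.0, 0.0, 1.0]], 'extrinsics': [[0.8336, -0.5522, -0.0171, -0.4738], [0.417, 0.6086, 0.6751, -0.2446], [-0.3624, -0.5699, 0.7375, -1.0854], [0.0, 0.0, 0.0, 1.0]]}
top {'mtx': [[509.7127, 0.0, 284.3997], [0.0, 509.7127, 209.8637], [0.0, 0.0, 1.0]], 'extrinsics': [[-0.0008, -1.0, 0.0032, -0.0572], [0.9968, -0.0005, 0.0795, -0.5522], [-0.0795, 0.0033, 0.9968, -1.4454], [0.0, 0.0, 0.0, 1.0]]}
wrist {'mtx': [[298.7209, 0.0, 278.5702], [0.0, 298.7209, 207.9569], [0.0, 0.0, 1.0]], 'hand_eye': [[-0.0001, 0.2856, -0.9584, -0.1626], [1.0, 0.0002, -0.0001, 0.0011], [0.0002, -0.9584, -0.2856, -0.0795], [0.0, 0.0, 0.0, 1.0]]}
```

View pics/scene0.png

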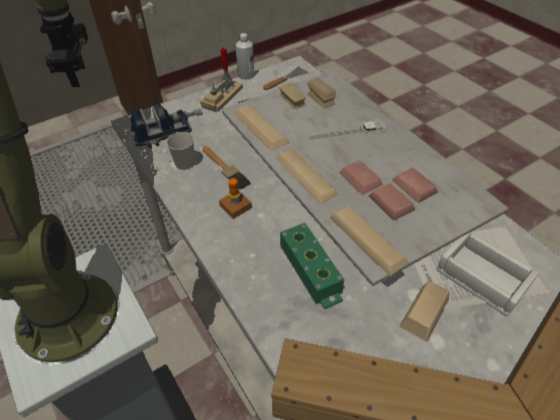

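View pics/top0.png

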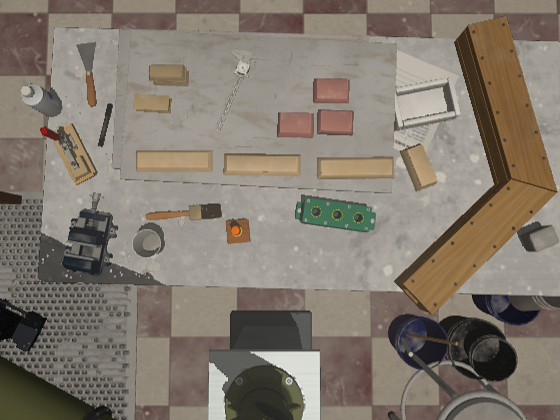

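The top view shows the stand with the orange grip at about (237,230) and the green base at about (336,214). The cup is at (148,240) and the brush at (185,212). I'll enlarge it next.

Run:
```python
import cv2
t=cv2.imread('pics/top0.png')
c=t[180:260,215:255+135]; c=t[185:255,215:385]
print(c.shape); cv2.imwrite('pics/top0c.png',cv2.resize(c,None,fx=4.7,fy=4.7,interpolation=cv2.INTER_CUBIC))
s=cv2.imread('pics/scene0.png')
c=s[165:310,205:355]; cv2.imwrite('pics/scene0c.png',cv2.resize(c,None,fx=4,fy=4,interpolation=cv2.INTER_CUBIC))
```

```text
(70, 170, 3)
```

View pics/top0c.png

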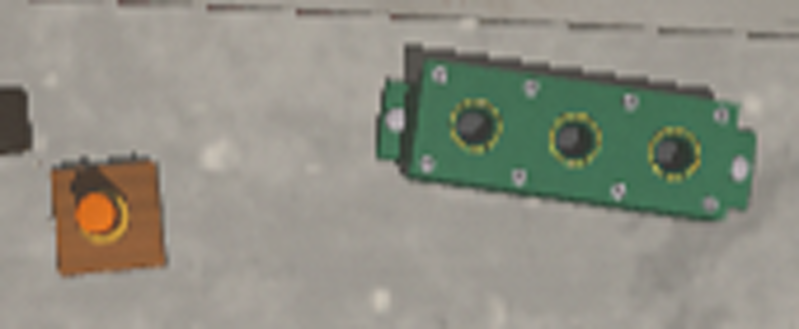

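View pics/scene0c.png

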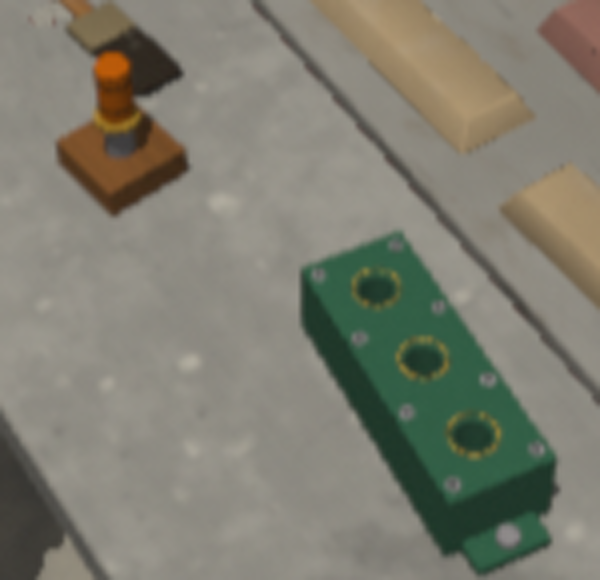

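```bash
cat > h.py <<'E'
import numpy as np, cv2
from bench import ctrl
def ray(name,px,state=None):
    m=ctrl.camera_model(name); K=np.array(m['mtx'])
    p=np.linalg.inv(K)@np.array([px[0],px[1],1.]); d=np.array([p[0],-p[1],-p[2]])
    if name=='wrist':
        from scipy.spatial.transform import Rotation as R
        H=np.array(m['hand_eye']); Rt=R.from_rotvec(state['tool_rot']).as_matrix()
        o=Rt@H[:3,3]+np.array(state['position']); return o,Rt@H[:3,:3]@d
    E=np.array(m['extrinsics']); return -E[:3,:3].T@E[:3,3],E[:3,:3].T@d
def at(name,px,z,state=None):
    o,d=ray(name,px,state); return o+d*(z-o[2])/d[2]
def un(px,f,off): return ((px[0]+.5)/f-.5+off[0],(px[1]+.5)/f-.5+off[1])
E
python3 - <<'E'
from h import *
from scipy.spatial.transform import Rotation as R
for p in [(476,125),(575,139),(675,152)]: print('top sock',at('top',un(p,4.7,(215,185)),.058).round(4))
for p in [(376,288),(422,358),(473,434)]: print('scene sock',at('scene',un(p,4,(205,165)),.058).round(4))
print('pin top',at('top',un((96,212),4.7,(215,185)),.100).round(4),at('scene',un((112,64),4,(205,165)),.100).round(4))
print('collar',at('top',un((103,219),4.7,(215,185)),.055).round(4),at('scene',un((119,117),4,(205,165)),.055).round(4))
print('stand corners',[at('top',un(p,4.7,(215,185)),.024).round(4)[:2] for p in [(52,168),(157,160),(166,266),(60,275)]])
s=ctrl.get_state(); print(R.from_rotvec(s['tool_rot']).as_matrix().round(3), s['position'])
E
```

```text
top sock [ 0.5455 -0.1459  0.058 ]
top sock [ 0.537 -0.205  0.058]
top sock [ 0.5292 -0.2647  0.058 ]
scene sock [ 0.5434 -0.146   0.058 ]
scene sock [ 0.5349 -0.2048  0.058 ]
scene sock [ 0.5268 -0.2648  0.058 ]
pin top [0.4919 0.0768 0.1   ] [0.4899 0.0765 0.1   ]
collar [0.4896 0.0768 0.055 ] [0.4885 0.0722 0.055 ]
stand corners [array([0.5219, 0.1109]), array([0.5267, 0.0469]), array([0.4621, 0.0411]), array([0.4567, 0.1055])]
[[-0.001  0.44   0.898]
 [-0.002  0.898 -0.44 ]
 [-1.    -0.002  0.   ]] [0.28594238 0.58316996 0.22156947]
```

```bash
python3 -m jog '[{"rot":[0,0,0],"travel":[0,-0.087,0.097],"jaw":-1},{"rot":[0,0,0],"travel":[0,-0.087,0.097],"jaw":-1},{"rot":[0,0,0],"travel":[0,-0.087,0.097],"jaw":-1},{"rot":[0,0,0],"travel":[0,-0.087,0.097],"jaw":-1},{"rot":[0,0,0],"travel":[0,-0.087,0.097],"jaw":-1},{"rot":[0,0,0],"travel":[0,-0.087,0.097],"jaw":-1},{"rot":[0,0,0],"travel":[0,-0.087,0.097],"jaw":-1},{"rot":[0,0,0],"travel":[0,-0.087,0.097],"jaw":-1}]'
python3 -m jog '[{"rot":[0,0,0],"travel":[0,-0.087,0.097],"jaw":-1},{"rot":[0,0,0],"travel":[0,-0.087,0.097],"jaw":-1},{"rot":[0,0,0],"travel":[0,-0.087,0.097],"jaw":-1},{"rot":[0,0,0],"travel":[0,-0.087,0.097],"jaw":-1},{"rot":[0,0,0],"travel":[0,-0.087,0.097],"jaw":-1},{"rot":[0,0,0],"travel":[0,0,0],"jaw":-1},{"rot":[0,0,0],"travel":[0,0,0],"jaw":-1}]'
cat > st.py <<'E'
from h import *
from scipy.spatial.transform import Rotation as R
import sys
s=ctrl.get_state(); Rt=R.from_rotvec(s['tool_rot']).as_matrix()
print('t',round(s['time'],2),'pos',np.round(s['position'],4),'F',np.round(s['ft_force'],2),'T',np.round(s['torque'],2),'w',round(s['grip_width'],3))
print('q',np.round(s['joint_positions'],2)); print(Rt.round(4))
if len(sys.argv)>2:
    g=np.array([float(v) for v in sys.argv[1:4]]); print('tool travel units',(Rt.T@(g-s['position'])/0.3).round(4))
E
python3 st.py 0.4908 0.0766 0.061
python3 -c "
from h import *
cv2.imwrite('pics/w1.png',ctrl.get_image('wrist')[:,:,::-1])"
```

```text
time: 0.9
position: [0.4034, 0.292, 0.2222]
tool_rot: [0.357, 1.541, -0.358]
ft_force: [0.6, -0.8, 0.4]
grip_width: 1.002
time: 1.6
position: [0.4764, 0.1118, 0.2223]
tool_rot: [0.36, 1.542, -0.359]
ft_force: [-0.7, 1.4, 0.4]
grip_width: 1.001
t 1.6 pos [0.4764 0.1118 0.2223] F [-0.7   1.37  0.43] T [ 0.02 -0.01  0.02] w 1.001
q [-0.61 -0.03  0.32  1.85  0.01  1.32  0.82]
[[-7.000e-04  4.424e-01  8.968e-01]
 [ 4.000e-04  8.968e-01 -4.424e-01]
 [-1.000e+00  1.000e-04 -8.000e-04]]
tool travel units [ 0.5376 -0.0839  0.0954]
```

View pics/w1.png

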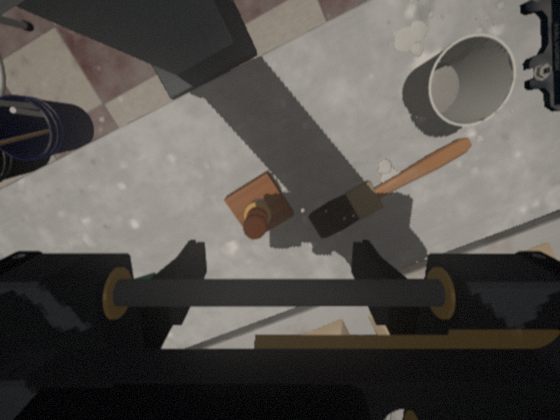

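```bash
python3 -m jog '[{"rot":[0,0,0],"travel":[0.05,-0.042,0.048],"jaw":-1},{"rot":[0,0,0],"travel":[0.05,-0.042,0.048],"jaw":-1},{"rot":[0,0,0],"travel":[0,0,0],"jaw":-1},{"rot":[0,0,0],"travel":[0,0,0],"jaw":-1}]'
python3 st.py 0.4908 0.0766 0.061
python3 - <<'E'
from h import *
s=ctrl.get_state()
im=ctrl.get_image('wrist')[:,:,::-1]
cv2.imwrite('pics/w2.png',im)
c=im[150:300,180:380];cv2.imwrite('pics/w2c.png',cv2.resize(c,None,fx=4,fy=4,interpolation=cv2.INTER_CUBIC))
E
```

```text
time: 2.05
position: [0.4907, 0.0787, 0.1924]
tool_rot: [0.356, 1.542, -0.356]
ft_force: [-0.3, 0.3, 0.4]
grip_width: 0.998
t 2.05 pos [0.4907 0.0787 0.1924] F [-0.32  0.27  0.39] T [-0.01 -0.01  0.03] w 0.998
q [-0.57  0.01  0.36  1.87 -0.    1.26  0.91]
[[-1.000e-03  4.388e-01  8.986e-01]
 [ 5.000e-04  8.986e-01 -4.388e-01]
 [-1.000e+00 -0.000e+00 -1.100e-03]]
tool travel units [ 0.438  -0.0062  0.0041]
```

View pics/w2c.png

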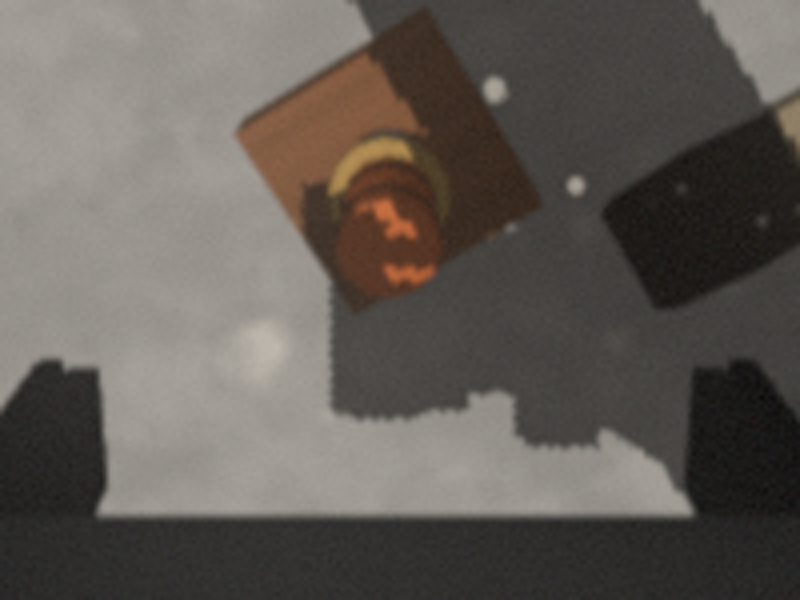

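Run:
```python
from h import *
s=ctrl.get_state()
print(at('wrist',un((389,247),4,(180,150)),.100,s).round(4))
print(at('wrist',un((389,188),4,(180,150)),.055,s).round(4))
print([at('wrist',un(p,4,(180,150)),.024,s).round(4)[:2] for p in [(238,131),(427,8),(543,205),(355,313)]])
```

```text
[0.4906 0.0789 0.1   ]
[0.4886 0.0796 0.055 ]
[array([0.4621, 0.045 ]), array([0.4546, 0.1078]), array([0.5197, 0.1136]), array([0.5255, 0.0502])]
```

```bash
python3 -m jog '[{"rot":[0,0,0],"travel":[0.1,-0.003,0.001],"jaw":-1},{"rot":[0,0,0],"travel":[0.1,0,0],"jaw":-1},{"rot":[0,0,0],"travel":[0.1,0,0],"jaw":-1},{"rot":[0,0,0],"travel":[0.1,0,0],"jaw":-1},{"rot":[0,0,0],"travel":[0.038,0,0],"jaw":-1},{"rot":[0,0,0],"travel":[0,0,0],"jaw":-1},{"rot":[0,0,0],"travel":[0,0,0],"jaw":-1}]' 20
python3 st.py 0.4908 0.0778 0.061
python3 - <<'E'
from h import *
s=ctrl.get_state()
im=ctrl.get_image('wrist')[:,:,::-1]
cv2.imwrite('pics/w3.png',im)
E
```

```text
time: 2.8
position: [0.4921, 0.0771, 0.0625]
tool_rot: [0.357, 1.54, -0.356]
ft_force: [0.4, -0.2, 0.4]
grip_width: 1.003
t 2.8 pos [0.4921 0.0771 0.0625] F [ 0.42 -0.25  0.37] T [ 0.04 -0.03  0.03] w 1.003
q [-0.55  0.14  0.37  2.02 -0.06  0.99  0.96]
[[ 1.900e-03  4.393e-01  8.983e-01]
 [ 8.000e-04  8.983e-01 -4.393e-01]
 [-1.000e+00  1.500e-03  1.300e-03]]
tool travel units [ 0.0051  0.0002 -0.0049]
```

View pics/w3.png

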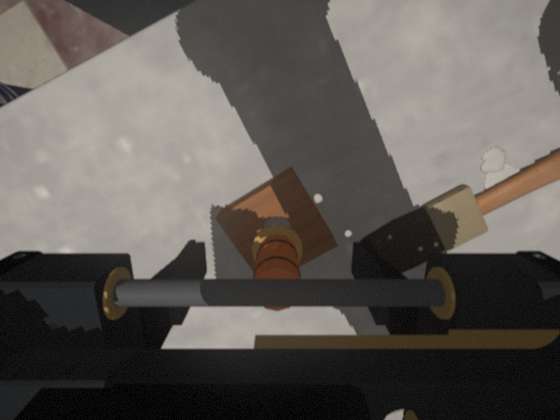

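The pin stands midway between the fingers, at column 277 with the fingers at 205 and 353. I'll close the gripper and lift.

```bash
python3 -m jog '[{"rot":[0,0,0],"travel":[0.005,0,-0.005],"jaw":0},{"rot":[0,0,0],"travel":[0,0,0],"jaw":1},{"rot":[0,0,0],"travel":[0,0,0],"jaw":1},{"rot":[0,0,0],"travel":[0,0,0],"jaw":1},{"rot":[0,0,0],"travel":[0,0,0],"jaw":1},{"rot":[0,0,0],"travel":[0,0,0],"jaw":1},{"rot":[0,0,0],"travel":[0,0,0],"jaw":1},{"rot":[0,0,0],"travel":[0,0,0],"jaw":1}]' 25
python3 st.py
```

```text
time: 3.65
position: [0.4898, 0.0769, 0.0597]
tool_rot: [0.357, 1.541, -0.357]
ft_force: [0.1, 0.3, 0.4]
grip_width: 0.355
t 3.65 pos [0.4898 0.0769 0.0597] F [0.1  0.32 0.4 ] T [-0.04  0.    0.03] w 0.355
q [-0.55  0.15  0.37  2.02 -0.06  0.98  0.96]
[[ 1.000e-04  4.402e-01  8.979e-01]
 [ 0.000e+00  8.979e-01 -4.402e-01]
 [-1.000e+00  1.000e-04  0.000e+00]]
```

```bash
python3 -m jog '[{"rot":[0,0,0],"travel":[0,0,0],"jaw":1},{"rot":[0,0,0],"travel":[0,0,0],"jaw":1},{"rot":[0,0,0],"travel":[0,0,0],"jaw":1},{"rot":[0,0,0],"travel":[0,0,0],"jaw":1}]' 25
python3 st.py
```

```text
time: 4.05
position: [0.4898, 0.0769, 0.0596]
tool_rot: [0.358, 1.541, -0.357]
ft_force: [1.1, -0.4, 0.3]
grip_width: 0.267
t 4.05 pos [0.4898 0.0769 0.0596] F [ 1.1  -0.42  0.32] T [ 0.04 -0.02 -0.04] w 0.267
q [-0.55  0.15  0.37  2.02 -0.06  0.98  0.96]
[[ 1.000e-04  4.402e-01  8.979e-01]
 [ 1.000e-04  8.979e-01 -4.402e-01]
 [-1.000e+00  1.000e-04 -0.000e+00]]
```

```bash
python3 -m jog '[{"rot":[0,0,0],"travel":[-0.02,0,0],"jaw":1},{"rot":[0,0,0],"travel":[-0.03,0,0],"jaw":1},{"rot":[0,0,0],"travel":[-0.05,0,0],"jaw":1},{"rot":[0,0,0],"travel":[-0.1,0,0],"jaw":1},{"rot":[0,0,0],"travel":[-0.1,0,0],"jaw":1},{"rot":[0,0,0],"travel":[0,0,0],"jaw":1},{"rot":[0,0,0],"travel":[0,0,0],"jaw":1},{"rot":[0,0,0],"travel":[0,0,0],"jaw":1}]' 25
python3 st.py 0.5445 -0.146 0.15
python3 - <<'E'
from h import *
im=ctrl.get_image('wrist')[:,:,::-1]
cv2.imwrite('pics/w4.png',im)
im=ctrl.get_image('scene')[:,:,::-1]
c=im[100:260,150:350];cv2.imwrite('pics/s4c.png',cv2.resize(c,None,fx=3.7,fy=3.7,interpolation=cv2.INTER_CUBIC))
E
```

```text
time: 4.85
position: [0.4889, 0.0767, 0.1488]
tool_rot: [0.357, 1.543, -0.358]
ft_force: [-0.6, -0.4, -2.5]
grip_width: 0.272
t 4.85 pos [0.4889 0.0767 0.1488] F [-0.61 -0.4  -2.5 ] T [0.02 0.06 0.04] w 0.272
q [-0.57  0.04  0.37  1.93 -0.01  1.17  0.92]
[[-1.600e-03  4.402e-01  8.979e-01]
 [-4.000e-04  8.979e-01 -4.402e-01]
 [-1.000e+00 -1.100e-03 -1.300e-03]]
tool travel units [-0.004  -0.5851  0.493 ]
```

View pics/w4.png

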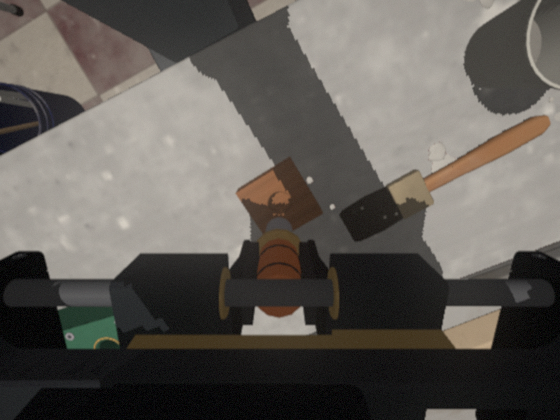

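View pics/s4c.png

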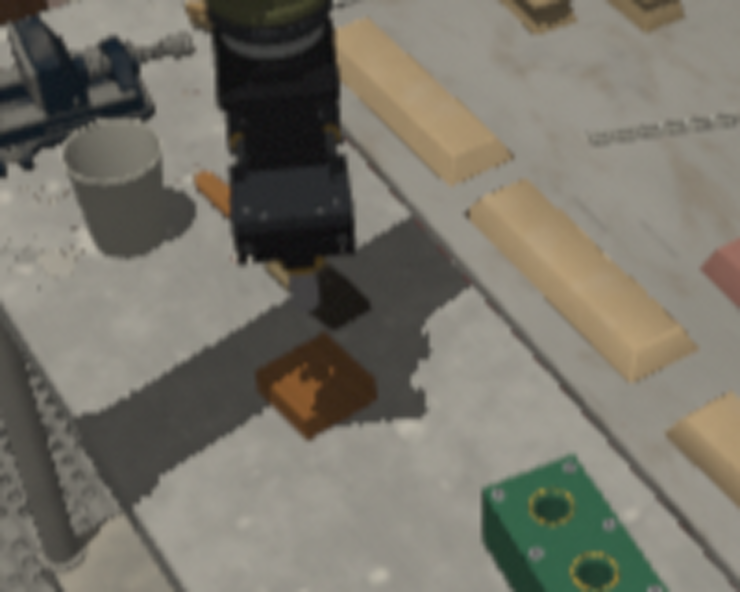

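```bash
python3 -m jog '[{"rot":[0,0,0],"travel":[0,-0.073,0.0616],"jaw":1},{"rot":[0,0,0],"travel":[0,-0.073,0.0616],"jaw":1},{"rot":[0,0,0],"travel":[0,-0.073,0.0616],"jaw":1},{"rot":[0,0,0],"travel":[0,-0.073,0.0616],"jaw":1},{"rot":[0,0,0],"travel":[0,-0.073,0.0616],"jaw":1},{"rot":[0,0,0],"travel":[0,-0.073,0.0616],"jaw":1},{"rot":[0,0,0],"travel":[0,-0.073,0.0616],"jaw":1},{"rot":[0,0,0],"travel":[0,-0.073,0.0616],"jaw":1}]' 25
python3 -m jog '[{"rot":[0,0,0],"travel":[0,0,0],"jaw":1},{"rot":[0,0,0],"travel":[0,0,0],"jaw":1},{"rot":[0,0,0],"travel":[0,0,0],"jaw":1}]'
python3 st.py 0.5445 -0.146 0.125
python3 - <<'E'
from h import *
im=ctrl.get_image('wrist')[:,:,::-1]
cv2.imwrite('pics/w5.png',im)
c=im[180:330,180:380];cv2.imwrite('pics/w5c.png',cv2.resize(c,None,fx=4,fy=4,interpolation=cv2.INTER_CUBIC))
im=ctrl.get_image('scene')[:,:,::-1]
c=im[150:310,230:380];cv2.imwrite('pics/s5c.png',cv2.resize(c,None,fx=3.7,fy=3.7,interpolation=cv2.INTER_CUBIC))
E
```

```text
time: 5.75
position: [0.545, -0.1464, 0.1486]
tool_rot: [0.357, 1.543, -0.358]
ft_force: [1.1, -0.4, -1.7]
grip_width: 0.27
time: 6.05
position: [0.545, -0.1442, 0.1489]
tool_rot: [0.357, 1.543, -0.356]
ft_force: [-0.3, -0.3, -2.0]
grip_width: 0.268
t 6.05 pos [ 0.545  -0.1442  0.1489] F [-0.34 -0.3  -2.01] T [ 0.07 -0.   -0.01] w 0.268
q [-0.29  0.2   0.56  1.78 -0.12  1.19  1.43]
[[-1.400e-03  4.390e-01  8.985e-01]
 [ 9.000e-04  8.985e-01 -4.390e-01]
 [-1.000e+00  1.000e-04 -1.700e-03]]
tool travel units [ 0.0795 -0.0062  0.0012]
```

View pics/w5c.png

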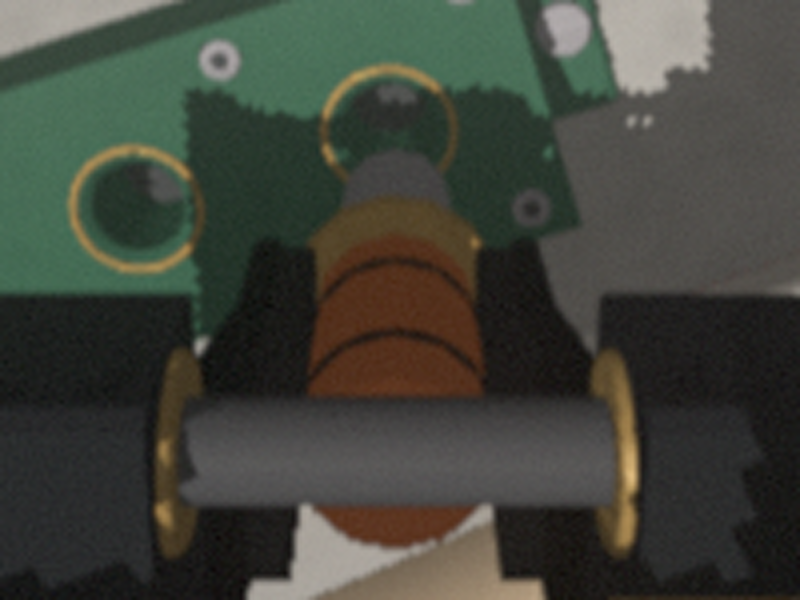

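View pics/s5c.png

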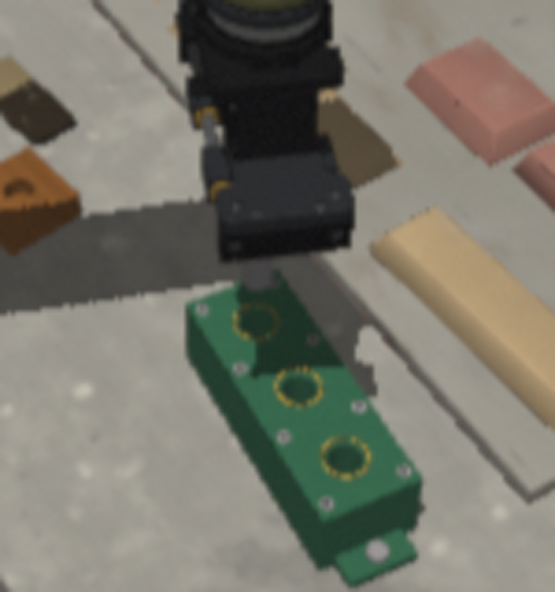

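```bash
cat > rel.py <<'E'
from h import *
from scipy.spatial.transform import Rotation as R
from scipy.optimize import least_squares
def proj(P,s):
    m=ctrl.camera_model('wrist'); K=np.array(m['mtx']); H=np.array(m['hand_eye']); Rt=R.from_rotvec(s['tool_rot']).as_matrix()
    t=(P-np.array(s['position']))@Rt; c=(t-H[:3,3])@H[:3,:3]
    c=c*np.array([1,-1,-1]); q=c@K.T; return q[:,:2]/q[:,2:]
def fit(left,right,top,z,r0,s,fixr=True,bot=None):
    a=np.linspace(0,2*np.pi,361)
    def f(v):
        r=r0 if fixr else v[2]
        q=proj(np.c_[v[0]+r*np.cos(a),v[1]+r*np.sin(a),np.full_like(a,z)],s)
        e=[q[:,0].min()-left,q[:,0].max()-right]
        if top is not None: e.append(q[:,1].min()-top)
        if bot is not None: e.append(q[:,1].max()-bot)
        return e
    p=s['position']; o=least_squares(f,[p[0],p[1],r0]); return o.x,np.round(o.fun,2)
E
python3 - <<'E'
from rel import *
s=ctrl.get_state()
U=lambda x,y:un((x,y),4,(180,180))
l,t=U(320,65); r,_=U(458,65)
print('ring A',fit(l,r,t,.058,.013,s,False))
l,t=U(68,144); r,b=U(204,273)
print('ring B',fit(l,r,t,.058,.013,s,False,b))
fz=s['position'][2]-.0516
l,t=U(345,150); r,_=U(447,65)
print('foot',fit(l,r,t,fz+.003,.010,s)); 
l,t=U(345,150); r,_=U(447,65)
print('foot tip',fit(l+2.5,r-2.5,t,fz,.008,s),s['position'])
l,t=U(308,200); r,_=U(482,200)
print('collar',fit(l,r,t,fz+.042,.016,s))
l,t=U(306,200); r,b=U(486,548)
print('top',fit(l,r,None,fz+.092,.012,s,True,b))
E
```

```text
ring A (array([ 0.54540325, -0.14447504,  0.01536689]), array([-0., -0., -0.]))
ring B (array([ 0.53679406, -0.2042246 ,  0.01552288]), array([-0.12,  0.12,  0.13, -0.13]))
foot (array([ 0.54620258, -0.14316226,  0.01      ]), array([-0.51,  0.51,  0.01]))
foot tip (array([ 0.5452914 , -0.14271566,  0.008     ]), array([-0.24,  0.24,  0.  ])) [ 0.54525864 -0.14399578  0.14926341]
collar (array([ 0.54729777, -0.14389982,  0.016     ]), array([-3.64,  3.64,  0.18]))
top (array([ 0.54511692, -0.14269774,  0.012     ]), array([-3.18,  3.18,  0.19]))
```

```bash
python3 -m jog '[{"rot":[0,0,0],"travel":[0.03,-0.004,0.002],"jaw":1},{"rot":[0,0,0],"travel":[0.04,0,0],"jaw":1},{"rot":[0,0,0],"travel":[0.03,0,0],"jaw":1},{"rot":[0,0,0],"travel":[0.015,0,0],"jaw":1},{"rot":[0,0,0],"travel":[0,0,0],"jaw":1},{"rot":[0,0,0],"travel":[0,0,0],"jaw":1}]' 25
python3 st.py
python3 - <<'E'
from h import *
im=ctrl.get_image('wrist')[:,:,::-1]
c=im[180:330,180:380];cv2.imwrite('pics/w6c.png',cv2.resize(c,None,fx=4,fy=4,interpolation=cv2.INTER_CUBIC))
E
```

```text
time: 6.75
position: [0.5455, -0.1469, 0.1151]
tool_rot: [0.357, 1.541, -0.358]
ft_force: [0.5, -0.6, -0.7]
grip_width: 0.27
t 6.75 pos [ 0.5455 -0.1469  0.1151] F [ 0.49 -0.63 -0.66] T [ 0.01 -0.06 -0.04] w 0.27
q [-0.28  0.24  0.56  1.82 -0.14  1.12  1.45]
[[ 0.000e+00  4.402e-01  8.979e-01]
 [-1.000e-04  8.979e-01 -4.402e-01]
 [-1.000e+00 -1.000e-04  0.000e+00]]
```

View pics/w6c.png

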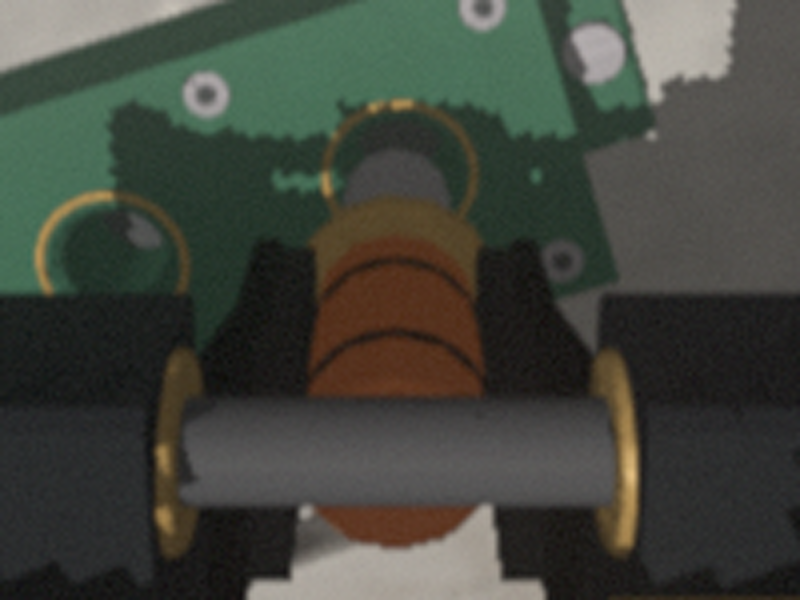

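Run:
```python
from rel import *
P=[]
for i in range(1): s=ctrl.get_state()
U=lambda x,y:un((x,y),4,(180,180))
l,t=U(322,101); r,_=U(479,65)
print('ring A',fit(l,r,t,.058,.0155,s,False),fit(l,r,t,.058,.0155,s,True))
fz=s['position'][2]-.0516
l,t=U(345,150); r,_=U(447,65)
print('foot',fit(l,r,t,fz+.003,.010,s),fit(l+2.5,r-2.5,t,fz,.008,s));
```

```text
ring A (array([ 0.54564109, -0.1446717 ,  0.01532512]), array([-0.,  0.,  0.])) (array([ 0.54580429, -0.14475153,  0.0155    ]), array([-0.22,  0.22,  0.01]))
foot (array([ 0.54671551, -0.14618172,  0.01      ]), array([-0.51,  0.51,  0.01])) (array([ 0.54580978, -0.14573596,  0.008     ]), array([-0.24,  0.24,  0.  ]))
```

```bash
python3 -m jog '[{"rot":[0,0,0],"travel":[0,0.003,-0.004],"jaw":1},{"rot":[0,0,0],"travel":[0.005,0,0],"jaw":1},{"rot":[0,0,0],"travel":[0.005,0,0],"jaw":1},{"rot":[0,0,0],"travel":[0.005,0,0],"jaw":1},{"rot":[0,0,0],"travel":[0.005,0,0],"jaw":1},{"rot":[0,0,0],"travel":[0.005,0,0],"jaw":1}]' 25
python3 st.py
python3 -m jog '[{"rot":[0,0,0],"travel":[0.005,0,0],"jaw":1},{"rot":[0,0,0],"travel":[0.005,0,0],"jaw":1}]'
python3 st.py
```

```text
time: 7.4
position: [0.5447, -0.1455, 0.1075]
tool_rot: [0.357, 1.541, -0.357]
ft_force: [0.5, 1.0, -0.5]
grip_width: 0.267
t 7.4 pos [ 0.5447 -0.1455  0.1075] F [ 0.51  1.02 -0.49] T [ 0.03 -0.08 -0.02] w 0.267
q [-0.28  0.25  0.56  1.83 -0.14  1.11  1.45]
[[ 0.000e+00  4.401e-01  8.979e-01]
 [ 1.000e-04  8.979e-01 -4.401e-01]
 [-1.000e+00  1.000e-04 -0.000e+00]]
time: 7.6
position: [0.5447, -0.1455, 0.1045]
tool_rot: [0.357, 1.541, -0.357]
ft_force: [0.2, 0.7, -1.3]
grip_width: 0.266
t 7.6 pos [ 0.5447 -0.1455  0.1045] F [ 0.2   0.67 -1.31] T [ 0.05  0.02 -0.01] w 0.266
q [-0.27  0.25  0.56  1.83 -0.15  1.1   1.45]
[[-0.      0.4402  0.8979]
 [ 0.      0.8979 -0.4402]
 [-1.      0.     -0.    ]]
```

```bash
python3 -m jog '[{"rot":[0,0,0],"travel":[0.007,0,0],"jaw":1},{"rot":[0,0,0],"travel":[0.007,0,0],"jaw":1},{"rot":[0,0,0],"travel":[0.007,0,0],"jaw":1}]' 25
python3 -m jog '[{"rot":[0,0,0],"travel":[0.009,0,0],"jaw":1},{"rot":[0,0,0],"travel":[0.009,0,0],"jaw":1},{"rot":[0,0,0],"travel":[0.009,0,0],"jaw":1}]' 
python3 -m jog '[{"rot":[0,0,0],"travel":[0.005,0,0],"jaw":1},{"rot":[0,0,0],"travel":[0.005,0,0],"jaw":1}]' 
python3 st.py
```

```text
time: 7.9
position: [0.5447, -0.1454, 0.0981]
tool_rot: [0.357, 1.541, -0.357]
ft_force: [-0.1, 0.2, -2.2]
grip_width: 0.263
time: 8.2
position: [0.5447, -0.1455, 0.09]
tool_rot: [0.357, 1.541, -0.357]
ft_force: [-0.9, -0.2, -1.5]
grip_width: 0.269
time: 8.4
position: [0.5447, -0.1455, 0.0871]
tool_rot: [0.357, 1.541, -0.357]
ft_force: [-0.7, 1.0, -1.8]
grip_width: 0.27
t 8.4 pos [ 0.5447 -0.1455  0.0871] F [-0.68  0.96 -1.8 ] T [ 0.   -0.03  0.01] w 0.27
q [-0.27  0.27  0.55  1.85 -0.16  1.07  1.46]
[[-0.      0.4402  0.8979]
 [ 0.      0.8979 -0.4402]
 [-1.      0.     -0.    ]]
```

```bash
for i in 1; do python3 -m jog '[{"rot":[0,0,0],"travel":[0.005,0,0],"jaw":1},{"rot":[0,0,0],"travel":[0.005,0,0],"jaw":1},{"rot":[0,0,0],"travel":[0,0,0],"jaw":1}]' 25; done
python3 -m jog '[{"rot":[0,0,0],"travel":[0.004,0,0],"jaw":1},{"rot":[0,0,0],"travel":[0.004,0,0],"jaw":1},{"rot":[0,0,0],"travel":[0,0,0],"jaw":1}]'
python3 -m jog '[{"rot":[0,0,0],"travel":[0.003,0,0],"jaw":1},{"rot":[0,0,0],"travel":[0,0,0],"jaw":1}]'
```

```text
time: 8.7
position: [0.5446, -0.1455, 0.0841]
tool_rot: [0.357, 1.541, -0.357]
ft_force: [0.1, 0.5, -0.9]
grip_width: 0.265
time: 9.0
position: [0.5446, -0.1455, 0.0817]
tool_rot: [0.357, 1.541, -0.357]
ft_force: [0.5, 0.7, -1.7]
grip_width: 0.272
time: 9.2
position: [0.5447, -0.1455, 0.0809]
tool_rot: [0.357, 1.541, -0.357]
ft_force: [-0.6, -0.1, -1.4]
grip_width: 0.264
```

```bash
python3 -m jog '[{"rot":[0,0,0],"travel":[0.003,0,0],"jaw":1},{"rot":[0,0,0],"travel":[0,0,0],"jaw":1}]'
python3 -m jog '[{"rot":[0,0,0],"travel":[0.003,0,0],"jaw":1},{"rot":[0,0,0],"travel":[0,0,0],"jaw":1}]'
```

```text
time: 9.4
position: [0.5447, -0.1455, 0.0799]
tool_rot: [0.357, 1.541, -0.357]
ft_force: [-0.0, 0.3, -1.5]
grip_width: 0.267
time: 9.6
position: [0.5449, -0.1456, 0.0796]
tool_rot: [0.358, 1.541, -0.357]
ft_force: [-0.8, 0.2, 2.2]
grip_width: 0.27
```

```bash
python3 -m jog '[{"rot":[0,0,0],"travel":[0.002,0,0],"jaw":1},{"rot":[0,0,0],"travel":[0,0,0],"jaw":1},{"rot":[0,0,0],"travel":[0,0,0],"jaw":1}]'
```

```text
time: 9.9
position: [0.5451, -0.1456, 0.0795]
tool_rot: [0.358, 1.54, -0.357]
ft_force: [-2.0, 0.8, 6.3]
grip_width: 0.273
```

```bash
python3 -m jog '[{"rot":[0,0,0],"travel":[0.002,0,0],"jaw":1},{"rot":[0,0,0],"travel":[0,0,0],"jaw":1},{"rot":[0,0,0],"travel":[0,0,0],"jaw":1}]'
```

```text
time: 10.2
position: [0.5452, -0.1457, 0.0795]
tool_rot: [0.358, 1.54, -0.357]
ft_force: [-2.6, 0.8, 8.9]
grip_width: 0.269
```

```bash
python3 -m jog '[{"rot":[0,0,0],"travel":[-0.01,0,0],"jaw":1},{"rot":[0,0,0],"travel":[-0.02,0,0],"jaw":1},{"rot":[0,0,0],"travel":[-0.03,0,0],"jaw":1},{"rot":[0,0,0],"travel":[-0.04,0,0],"jaw":1},{"rot":[0,0,0],"travel":[-0.04,0,0],"jaw":1},{"rot":[0,0,0],"travel":[0,0,0],"jaw":1},{"rot":[0,0,0],"travel":[0,0,0],"jaw":1}]'
python3 st.py 0.5364 -0.2049 0.118
```

```text
time: 10.9
position: [0.5451, -0.1455, 0.1205]
tool_rot: [0.358, 1.54, -0.357]
ft_force: [-0.2, -0.0, -1.5]
grip_width: 0.269
t 10.9 pos [ 0.5451 -0.1455  0.1205] F [-0.21 -0.01 -1.47] T [0.01 0.02 0.  ] w 0.269
q [-0.28  0.23  0.56  1.81 -0.14  1.13  1.44]
[[ 1.200e-03  4.401e-01  8.980e-01]
 [ 1.000e-04  8.980e-01 -4.401e-01]
 [-1.000e+00  6.000e-04  1.000e-03]]
tool travel units [ 0.0084 -0.1905  0.0611]
```

```bash
python3 -m jog '[{"rot":[0,0,0],"travel":[0,-0.038,0.0123],"jaw":1},{"rot":[0,0,0],"travel":[0,-0.038,0.0123],"jaw":1},{"rot":[0,0,0],"travel":[0,-0.038,0.0123],"jaw":1},{"rot":[0,0,0],"travel":[0,-0.038,0.0123],"jaw":1},{"rot":[0,0,0],"travel":[0,-0.038,0.0123],"jaw":1},{"rot":[0,0,0],"travel":[0,0,0],"jaw":1},{"rot":[0,0,0],"travel":[0,0,0],"jaw":1},{"rot":[0,0,0],"travel":[0,0,0],"jaw":1}]'
python3 st.py 0.5364 -0.2049 0.108
python3 - <<'E'
from h import *
im=ctrl.get_image('wrist')[:,:,::-1]
c=im[180:330,180:380];cv2.imwrite('pics/w7c.png',cv2.resize(c,None,fx=4,fy=4,interpolation=cv2.INTER_CUBIC))
E
```

```text
time: 11.7
position: [0.5364, -0.204, 0.1199]
tool_rot: [0.357, 1.541, -0.356]
ft_force: [0.2, -0.1, -2.1]
grip_width: 0.264
t 11.7 pos [ 0.5364 -0.204   0.1199] F [ 0.25 -0.11 -2.09] T [ 0.03  0.01 -0.01] w 0.264
q [-0.2   0.26  0.59  1.79 -0.16  1.14  1.56]
[[ 0.000e+00  4.394e-01  8.983e-01]
 [ 6.000e-04  8.983e-01 -4.394e-01]
 [-1.000e+00  6.000e-04 -2.000e-04]]
tool travel units [ 0.0395 -0.0027  0.0011]
```

View pics/w7c.png

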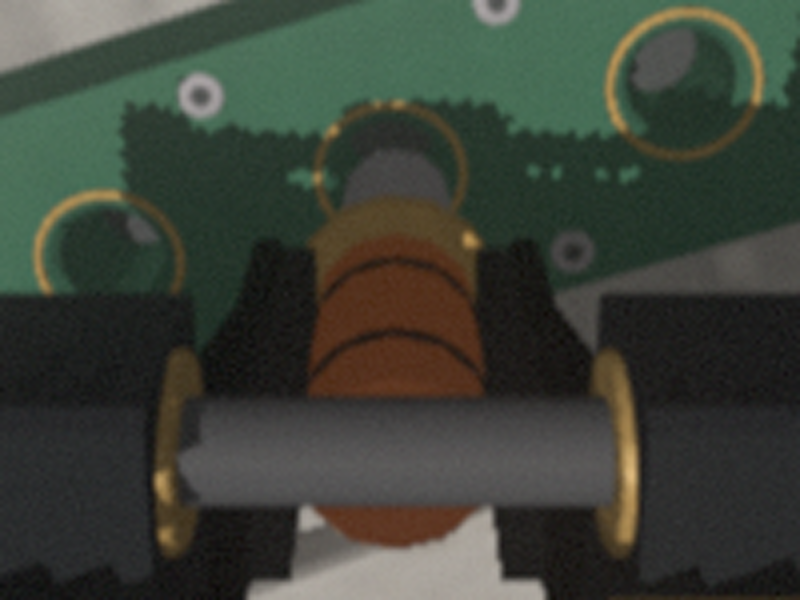

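```bash
python3 -m jog '[{"rot":[0,0,0],"travel":[0.01,-0.003,0.001],"jaw":1},{"rot":[0,0,0],"travel":[0.01,0,0],"jaw":1},{"rot":[0,0,0],"travel":[0.005,0,0],"jaw":1},{"rot":[0,0,0],"travel":[0.005,0,0],"jaw":1},{"rot":[0,0,0],"travel":[0.005,0,0],"jaw":1},{"rot":[0,0,0],"travel":[0.005,0,0],"jaw":1}]'
python3 -m jog '[{"rot":[0,0,0],"travel":[0.005,0,0],"jaw":1},{"rot":[0,0,0],"travel":[0.005,0,0],"jaw":1}]'
python3 st.py 0.5364 -0.2049 0.084
```

```text
time: 12.35
position: [0.5361, -0.2058, 0.1079]
tool_rot: [0.357, 1.541, -0.357]
ft_force: [0.6, -0.4, -0.4]
grip_width: 0.264
time: 12.55
position: [0.5361, -0.2058, 0.1049]
tool_rot: [0.357, 1.541, -0.357]
ft_force: [-0.0, 0.5, -0.6]
grip_width: 0.266
t 12.55 pos [ 0.5361 -0.2058  0.1049] F [-0.04  0.5  -0.65] T [ 0.02 -0.04 -0.  ] w 0.266
q [-0.19  0.28  0.59  1.81 -0.17  1.11  1.58]
[[ 1.000e-04  4.402e-01  8.979e-01]
 [ 1.000e-04  8.979e-01 -4.402e-01]
 [-1.000e+00  1.000e-04  1.000e-04]]
tool travel units [ 0.0696  0.003  -0.0004]
```

```bash
python3 -m jog '[{"rot":[0,0,0],"travel":[0.007,0.002,0],"jaw":1},{"rot":[0,0,0],"travel":[0.007,0,0],"jaw":1},{"rot":[0,0,0],"travel":[0.007,0,0],"jaw":1}]' 25
python3 -m jog '[{"rot":[0,0,0],"travel":[0.009,0,0],"jaw":1},{"rot":[0,0,0],"travel":[0.009,0,0],"jaw":1},{"rot":[0,0,0],"travel":[0.009,0,0],"jaw":1}]' 
python3 -m jog '[{"rot":[0,0,0],"travel":[0.006,0,0],"jaw":1},{"rot":[0,0,0],"travel":[0.006,0,0],"jaw":1},{"rot":[0,0,0],"travel":[0.003,0,0],"jaw":1},{"rot":[0,0,0],"travel":[0,0,0],"jaw":1}]'
```

```text
time: 12.85
position: [0.5364, -0.2052, 0.0985]
tool_rot: [0.357, 1.541, -0.357]
ft_force: [0.6, 0.0, -1.1]
grip_width: 0.268
time: 13.15
position: [0.5363, -0.2052, 0.0903]
tool_rot: [0.357, 1.541, -0.357]
ft_force: [-0.1, -0.6, -0.3]
grip_width: 0.272
time: 13.55
position: [0.5363, -0.2052, 0.0859]
tool_rot: [0.357, 1.541, -0.357]
ft_force: [0.6, 0.2, -1.5]
grip_width: 0.266
```

```bash
python3 -m jog '[{"rot":[0,0,0],"travel":[0.004,0,0],"jaw":1},{"rot":[0,0,0],"travel":[0,0,0],"jaw":1}]'
python3 -m jog '[{"rot":[0,0,0],"travel":[0.003,0,0],"jaw":1},{"rot":[0,0,0],"travel":[0,0,0],"jaw":1}]'
```

```text
time: 13.75
position: [0.5363, -0.2052, 0.0848]
tool_rot: [0.357, 1.541, -0.357]
ft_force: [0.0, -0.2, -1.2]
grip_width: 0.27
time: 13.95
position: [0.5363, -0.2052, 0.0839]
tool_rot: [0.357, 1.541, -0.357]
ft_force: [-0.4, -0.2, -1.7]
grip_width: 0.267
```

```bash
python3 -m jog '[{"rot":[0,0,0],"travel":[0.004,0,0],"jaw":1},{"rot":[0,0,0],"travel":[0.003,0,0],"jaw":1},{"rot":[0,0,0],"travel":[0,0,0],"jaw":1}]'
python3 -m jog '[{"rot":[0,0,0],"travel":[0.003,0,0],"jaw":1},{"rot":[0,0,0],"travel":[0,0,0],"jaw":1}]'
python3 -m jog '[{"rot":[0,0,0],"travel":[0.003,0,0],"jaw":1},{"rot":[0,0,0],"travel":[0,0,0],"jaw":1}]'
```

```text
time: 14.25
position: [0.5362, -0.2052, 0.0817]
tool_rot: [0.358, 1.541, -0.357]
ft_force: [-0.4, -0.1, -1.2]
grip_width: 0.27
time: 14.45
position: [0.5363, -0.2052, 0.0808]
tool_rot: [0.358, 1.541, -0.357]
ft_force: [-0.0, -0.2, -1.1]
grip_width: 0.27
time: 14.65
position: [0.5363, -0.2051, 0.0799]
tool_rot: [0.357, 1.541, -0.357]
ft_force: [1.0, -1.0, -1.1]
grip_width: 0.269
```

```bash
python3 -m jog '[{"rot":[0,0,0],"travel":[0.003,0,0],"jaw":1},{"rot":[0,0,0],"travel":[0,0,0],"jaw":1}]'
python3 -m jog '[{"rot":[0,0,0],"travel":[0.003,0,0],"jaw":1},{"rot":[0,0,0],"travel":[0,0,0],"jaw":1}]'
```

```text
time: 14.85
position: [0.5365, -0.2052, 0.0792]
tool_rot: [0.357, 1.541, -0.357]
ft_force: [-0.2, -0.3, -0.9]
grip_width: 0.27
time: 15.05
position: [0.5366, -0.2053, 0.0787]
tool_rot: [0.358, 1.541, -0.357]
ft_force: [-1.1, 0.8, 2.9]
grip_width: 0.267
```

```bash
python3 -m jog '[{"rot":[0,0,0],"travel":[0.002,0,0],"jaw":1},{"rot":[0,0,0],"travel":[0,0,0],"jaw":1},{"rot":[0,0,0],"travel":[0,0,0],"jaw":1}]'
```

```text
time: 15.35
position: [0.5366, -0.2053, 0.0779]
tool_rot: [0.357, 1.541, -0.357]
ft_force: [-0.6, 0.3, 3.0]
grip_width: 0.269
```

```bash
python3 -m jog '[{"rot":[0,0,0],"travel":[0.002,0,0],"jaw":1},{"rot":[0,0,0],"travel":[0,0,0],"jaw":1},{"rot":[0,0,0],"travel":[0,0,0],"jaw":1}]'
```

```text
time: 15.65
position: [0.5365, -0.2053, 0.0771]
tool_rot: [0.357, 1.541, -0.357]
ft_force: [0.0, -0.5, 3.1]
grip_width: 0.269
```

The force stays at about 4.5 N net while the pin sinks, so this middle socket has the pad. I'll keep pressing.

```bash
python3 -m jog '[{"rot":[0,0,0],"travel":[0.003,0,0],"jaw":1},{"rot":[0,0,0],"travel":[0.003,0,0],"jaw":1},{"rot":[0,0,0],"travel":[0.003,0,0],"jaw":1},{"rot":[0,0,0],"travel":[0,0,0],"jaw":1}]'
```

```text
time: 16.05
position: [0.5365, -0.2052, 0.0742]
tool_rot: [0.357, 1.541, -0.357]
ft_force: [-0.2, -0.7, 3.0]
grip_width: 0.264
```

```bash
python3 -m jog '[{"rot":[0,0,0],"travel":[0.003,0,0],"jaw":1},{"rot":[0,0,0],"travel":[0.003,0,0],"jaw":1},{"rot":[0,0,0],"travel":[0.003,0,0],"jaw":1},{"rot":[0,0,0],"travel":[0,0,0],"jaw":1}]'
```

```text
time: 16.45
position: [0.5365, -0.2052, 0.0715]
tool_rot: [0.357, 1.541, -0.357]
ft_force: [1.2, 0.3, 1.9]
grip_width: 0.271
```

```bash
python3 -m jog '[{"rot":[0,0,0],"travel":[0.003,0,0],"jaw":1},{"rot":[0,0,0],"travel":[0.003,0,0],"jaw":1},{"rot":[0,0,0],"travel":[0,0,0],"jaw":1}]'
python3 -m jog '[{"rot":[0,0,0],"travel":[0.003,0,0],"jaw":1},{"rot":[0,0,0],"travel":[0,0,0],"jaw":1}]'
```

```text
time: 16.75
position: [0.5364, -0.2052, 0.0697]
tool_rot: [0.357, 1.541, -0.357]
ft_force: [0.9, -0.8, 3.4]
grip_width: 0.268
time: 16.95
position: [0.5364, -0.2052, 0.0689]
tool_rot: [0.357, 1.541, -0.357]
ft_force: [0.1, -0.7, 2.8]
grip_width: 0.265
```

```bash
python3 -m jog '[{"rot":[0,0,0],"travel":[0.002,0,0],"jaw":1},{"rot":[0,0,0],"travel":[0,0,0],"jaw":1},{"rot":[0,0,0],"travel":[0,0,0],"jaw":1}]'
```

```text
time: 17.25
position: [0.5364, -0.2052, 0.0683]
tool_rot: [0.357, 1.541, -0.357]
ft_force: [1.1, 0.4, 3.0]
grip_width: 0.265
```

```bash
python3 -m jog '[{"rot":[0,0,0],"travel":[0.002,0,0],"jaw":1},{"rot":[0,0,0],"travel":[0,0,0],"jaw":1},{"rot":[0,0,0],"travel":[0,0,0],"jaw":1}]'
```

```text
time: 17.55
position: [0.5364, -0.2052, 0.0678]
tool_rot: [0.357, 1.541, -0.357]
ft_force: [0.8, -0.7, 2.4]
grip_width: 0.269
```

```bash
python3 -m jog '[{"rot":[0,0,0],"travel":[0.002,0,0],"jaw":1},{"rot":[0,0,0],"travel":[0,0,0],"jaw":1},{"rot":[0,0,0],"travel":[0,0,0],"jaw":1}]'
```

```text
time: 17.85
position: [0.5364, -0.2052, 0.0676]
tool_rot: [0.358, 1.541, -0.357]
ft_force: [-0.6, 0.4, 5.8]
grip_width: 0.27
```

```bash
python3 -m jog '[{"rot":[0,0,0],"travel":[0.002,0,0],"jaw":1},{"rot":[0,0,0],"travel":[0,0,0],"jaw":1},{"rot":[0,0,0],"travel":[0,0,0],"jaw":1}]'
```

```text
time: 18.15
position: [0.5365, -0.2052, 0.0676]
tool_rot: [0.358, 1.541, -0.357]
ft_force: [-1.9, -0.0, 11.0]
grip_width: 0.267
```

The force rose to 12.5 N net at TCP z 0.0676, which is the home height I predicted. I'll ease off, check visually and open.

```bash
python3 -m jog '[{"rot":[0,0,0],"travel":[-0.003,0,0],"jaw":1},{"rot":[0,0,0],"travel":[0,0,0],"jaw":1},{"rot":[0,0,0],"travel":[0,0,0],"jaw":0.2},{"rot":[0,0,0],"travel":[0,0,0],"jaw":0.2},{"rot":[0,0,0],"travel":[0,0,0],"jaw":0.2},{"rot":[0,0,0],"travel":[0,0,0],"jaw":0.2},{"rot":[0,0,0],"travel":[0,0,0],"jaw":0.2}]'
python3 st.py
python3 - <<'E'
from h import *
im=ctrl.get_image('wrist')[:,:,::-1]
c=im[150:330,160:400];cv2.imwrite('pics/w8c.png',cv2.resize(c,None,fx=3.3,fy=3.3,interpolation=cv2.INTER_CUBIC))
E
```

```text
time: 18.85
position: [0.5361, -0.2051, 0.0672]
tool_rot: [0.357, 1.542, -0.357]
ft_force: [-0.1, -0.8, 0.6]
grip_width: 0.395
t 18.85 pos [ 0.5361 -0.2051  0.0672] F [-0.06 -0.81  0.56] T [0.02 0.01 0.02] w 0.395
q [-0.18  0.32  0.58  1.84 -0.2   1.04  1.6 ]
[[-6.000e-04  4.401e-01  8.979e-01]
 [ 1.000e-04  8.979e-01 -4.401e-01]
 [-1.000e+00 -1.000e-04 -6.000e-04]]
```

View pics/w8c.png

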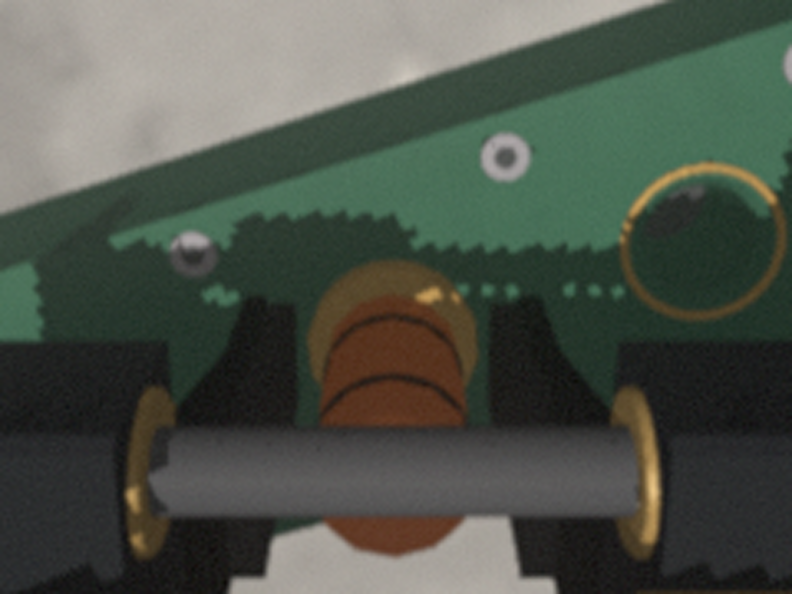

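The collar sits at (392,340) covering the ring, and both fingers stand clear. I'll raise the gripper straight up.

```bash
python3 -m jog '[{"rot":[0,0,0],"travel":[0,0,0],"jaw":-0.3},{"rot":[0,0,0],"travel":[0,0,0],"jaw":-0.3},{"rot":[0,0,0],"travel":[0,0,0],"jaw":-0.3},{"rot":[0,0,0],"travel":[-0.02,0,0],"jaw":-0.3},{"rot":[0,0,0],"travel":[-0.05,0,0],"jaw":-0.3},{"rot":[0,0,0],"travel":[-0.1,0,0],"jaw":-0.3},{"rot":[0,0,0],"travel":[-0.15,0,0],"jaw":-0.3},{"rot":[0,0,0],"travel":[-0.15,0,0],"jaw":-0.3}]'
python3 -m jog '[{"rot":[0,0,0],"travel":[-0.1,0,-0.1],"jaw":-0.3},{"rot":[0,0,0],"travel":[0,0,-0.1],"jaw":-0.3},{"rot":[0,0,0],"travel":[0,0,-0.1],"jaw":-0.3},{"rot":[0,0,0],"travel":[0,0,0],"jaw":-0.3},{"rot":[0,0,0],"travel":[0,0,0],"jaw":-0.3},{"rot":[0,0,0],"travel":[0,0,0],"jaw":-0.3}]'
python3 st.py
python3 - <<'E'
from h import *
im=ctrl.get_image('wrist')[:,:,::-1]
cv2.imwrite('pics/w9.png',im)
im=ctrl.get_image('scene')[:,:,::-1]
cv2.imwrite('pics/s9.png',im)
c=im[210:310,265:365];cv2.imwrite('pics/s9c.png',cv2.resize(c,None,fx=6,fy=6,interpolation=cv2.INTER_CUBIC))
im=ctrl.get_image('top')[:,:,::-1]
cv2.imwrite('pics/t9.png',im)
E
```

```text
time: 19.7
position: [0.536, -0.2054, 0.211]
tool_rot: [0.358, 1.541, -0.358]
ft_force: [0.9, -0.9, 0.0]
grip_width: 0.646
time: 20.3
position: [0.4563, -0.1661, 0.2392]
tool_rot: [0.358, 1.539, -0.358]
ft_force: [-0.0, -0.5, -0.4]
grip_width: 0.647
t 20.3 pos [ 0.4563 -0.1661  0.2392] F [-0.04 -0.54 -0.41] T [ 0.05 -0.01 -0.02] w 0.647
q [-0.3  -0.07  0.57  1.84  0.04  1.36  1.38]
[[ 1.500e-03  4.406e-01  8.977e-01]
 [-5.000e-04  8.977e-01 -4.406e-01]
 [-1.000e+00  2.000e-04  1.600e-03]]
```

View pics/w9.png

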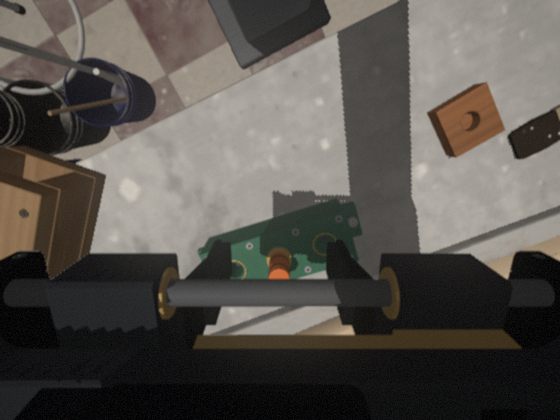

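View pics/s9c.png

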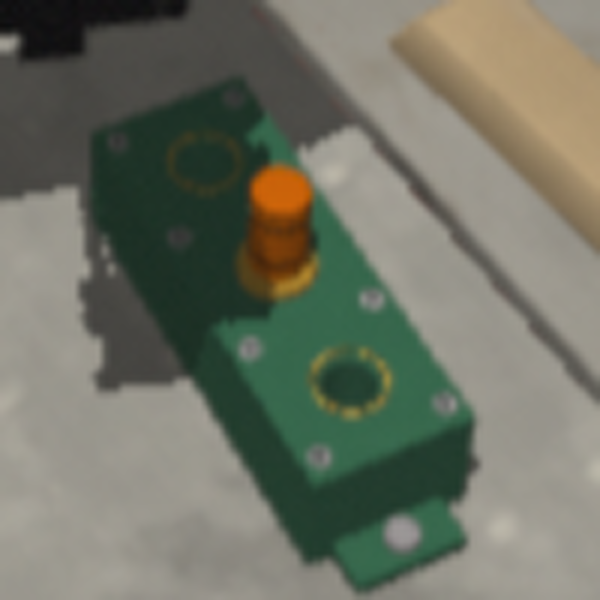

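View pics/t9.png

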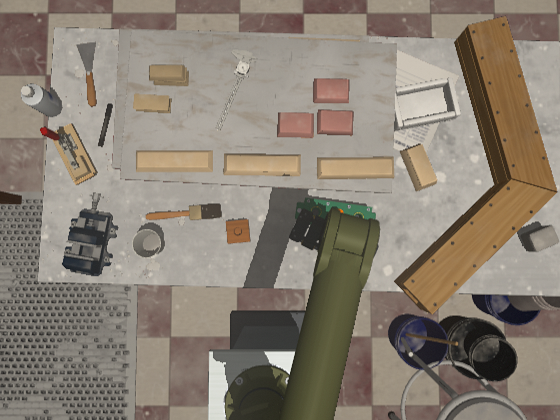

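The pin stands upright in the middle socket with its collar on the face. The cup, brush and wedge haven't moved. I'll check the height once more in the scene view.

Run:
```python
from h import *
m=ctrl.camera_model('scene');K=np.array(m['mtx']);E=np.array(m['extrinsics'])
for z in (.108,.110,.118,.063):
    p=E[:3,:3]@np.array([.535,-.2048,z])+E[:3,3]; q=K@(p*[1,-1,-1]); q=q[:2]/q[2]; print(z,((q-[265,210]+.5)*6-.5).round(1))
```

```text
0.108 [278.6 187.9]
0.11 [278.8 184.7]
0.118 [279.6 171.4]
0.063 [274.  259.5]
```

```bash
python3 -c "
from bench import ctrl
print(ctrl.close_job())"
```

```text
the job is handed in; nothing more can be done
None
```

The pin is home in the middle socket (socket1), released, and the job was handed in at about 20.5 s; `close_job` reported no verdict.

- **Finding the clear socket:** I tried the left-hand end socket (the +y end) first. It held at about 30 mm depth under roughly 10.5 N with no movement, so I took it as a jammed tip and withdrew. In the middle socket the pin met something at about 31 mm depth, and it then gave way at a steady 4–5 N. I did not probe the third socket.
- **Seating:** I pressed until the force rose to about 12.5 N, with the tool (TCP) at z = 0.0676 m. That is the height I had worked out for the foot 16 mm above the base's underside.
- **Last checks:** The pin looks upright with its collar on the face. Its top is within about 2–3 pixels of where it should appear in an enlarged (6x) picture if it is home. The gripper is open and clear, and the cup, brush and wedge look unmoved in the top picture.
- **Disagreements:** The cameras differed by about 2 mm on the pin and socket positions, so I aligned the pin to the socket by their relative positions in the wrist picture. No check failed.

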